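# Weigh the lidded pail on the sliding-poise beam scale

## Task

Weigh the small blue-lidded steel pail on the beam scale: hang it by its cross bar in the V notch at the short end of the beam and let go of it, then gently nudge the brass poise along the long arm until the beam floats level, its red pointer tip at the red marks of the guide loop, and leave it floating free and still. The pivots are delicate, so use a light touch throughout: never push or press the beam, the poise or the hung pail with more than about a kilogram's weight. Keep the pail upright, and leave the two spice jars and the pepper mill where they stand.

Things in the scene. Friction and masses are not known exactly. Their poses are not given: they have to be found in the camera images.
- scale: beam scale fixed to the bench; origin on the bench under the beam's pivot. The beam lies along its y axis: short arm with the notch towards +y, long arm with the poise towards -y (robot's right). Pivot axis parallel to x, 220 mm up. Base slab 110 mm wide, 20 mm high, from y = +140 to -330 mm; column 34 mm square, its fork ends 239 mm up
- balance_beam (a joint): beam tilt in rad: 0 level, positive with the poise (long) end up, negative with it down; free between stops at -0.06 and +0.06; starts poise end down. Damped and self-levelling (0.30 N m per rad): near balance 1 mm of poise travel tilts it about 0.008 rad; more than 7 mm from balance it rests on a stop. Without poise and pail it balances level
- notch (a point): middle of the pail's cross bar when seated at the beam's short end, 90 mm from the pivot. The seat is a 90 degree V, open above, 31 mm wide along the beam, 16 mm across; lips 11 mm above this point, floor 5 mm below. Beyond it a tare nut (radius 17 mm, underside 37 mm below this point) ends the beam 154 mm from the pivot: the hanger goes in over the beam's end, pail below the beam
- pointer (a point): red tip of the long end of the beam, 306 mm from the pivot
- level_mark (a point): middle between the two small red marks on the fixed guide loop, where the pointer tip is when the beam is level; 305 mm from the pivot. The loop's uprights are 40 mm apart outside, 12 mm thick, and end 251 mm above the bench
- poise: brass poise, 31 mm across the beam, 56 mm along it, 250 g, captive on the bar (8 mm thick, 18 mm high) with 1.5 mm play each side, 3 mm below; slides with about 0.6 N between 61 and 234 mm from the pivot; starts at 185 to 225. Origin: middle of its slot roof, on the bar's top edge (9 mm above the pivot when level). Balanced about where pail mass x 90 mm = 250 g x its distance from the pivot
- poise_knob (a point): on the axis of the black round knob on the poise, 22 mm in diameter; the knob stands from 12 to 56 mm above the poise's origin (the brass shoulder ends at 12 mm), this point 40 mm above it. Nudge it from the side: a rigid grip on it holds the beam fast and bears on it
- pail: small steel pail with a blue lid, 88 mm in diameter over the lid, 81 mm high without its wire hanger, mass unknown between 0.21 and 0.42 kg (sealed); origin at the middle of its underside. The stiff wire hanger stands in the pail's x-z plane: side wires 96 mm apart up to a cross bar, a narrower grip loop above it.
- pail_bar (a point): middle of the pail's cross bar, a 7 mm round steel bar along the pail's x axis, 165 mm above the origin, 84 mm above the lid; the wires below it are 96 mm apart; the grip loop's two uprights stand 24 mm either side of this point, so the notch seat must enter between them
- pail_grip (a point): middle of the pail's black grip, a 16 mm round sleeve, 38 mm long along the pail's x axis, 215 mm above the pail's origin, 50 mm above the cross bar
- spice_a: spice jar with red cap and cream and red label, 45 mm in diameter, 106 mm high, origin under its middle; leave it alone
- spice_b: spice jar with red cap and green label, 45 mm in diameter, 106 mm high, origin under its middle; leave it alone
- pepper_mill: wooden pepper mill, 58 mm in diameter, 160 mm high, origin under its middle; leave it alone
Mind the look-alikes: they are no part of the job. Several things have the shape of the pail; the one meant has the colours described above.

How it is judged:
On the way:
1. the pail hangs by its cross bar in the notch, let go of (distance between pail_bar and notch below 0.01 m and contact force between the fingers and pail below 0.05 N), for 0.4 s.
At the end, for the whole second after the job is handed in: The pail hangs at rest and upright (within 0.15 rad) with its cross bar seated in the notch (within 10 mm of the seat point), the poise at rest, and the beam floats still and level within 0.025 rad (pointer within about 7 mm of the marks) (distance between pail_bar and notch below 0.01 m and value of joint balance_beam between -0.025 and 0.025 rad and velocity of joint balance_beam between -0.04 and 0.04 rad/s and linear speed of pail below 0.03 m/s and linear speed of poise below 0.01 m/s and angle between pail's own z axis and vertical below 0.15 rad); the robot touches nothing.
It fails at once if the poise is pressed or forced against the beam with more than 12 N (contact force between poise and balance_beam above 12 N).
It fails at once if the robot itself pushes on the beam with more than 12 N (contact force between any of the fingers, the arm and balance_beam above 12 N).
It fails at once if the pail is pressed or dropped on the beam with more than 12 N (contact force between pail and balance_beam above 12 N).
It fails at once if the pail is tipped by more than 0.5 rad (angle between pail's own z axis and vertical above 0.5 rad).
It fails at once if a spice jar or the pepper mill is moved by more than 15 mm (distance of any of spice_a, spice_b, pepper_mill from where it was at the start of the episode above 0.015 m).
It also fails if it takes over 67 s, if anything falls off the work surface, if the arm or the gripper's body presses on something with over 40 N, if the wrist force passes 120 N, or if a joint passes its speed limit or range.

## Robot

A 6-joint arm with a two-finger parallel gripper is mounted at the origin on a cart in front of the work surface, level with it; the furniture and walls round the work are solid. World frame = base frame: x ahead of the robot, y to its left, z up, the work surface at z = 0. Lengths are in m, angles in rad, forces in N, time in s.
With the tool pointing down it reaches from about 0.25 to 0.725 m from the base axis. Payload 4 kg.
Tool frame: the origin (TCP) lies midway between the tips of the shut fingers; the grasp point (between the pads) lies pinch_z behind it (pinch_z is the distance from the TCP to the grasp point, in m); z points along the fingers, y is the direction in which the jaws open and shut (so a half turn about z gives the same grasp; the last joint's range is limited). The gripper opens to 85 mm and grips with 20 to 120 N. Pads are 22 mm wide; open, the fingers measure 114 mm over their backs; the gripper's body (76 mm by 85 mm) begins 54 mm behind the grasp point. The pads swing forward as they close: fully open they stand 13 mm farther back than shut.
Start: joints at [1.188, 0.241, 0.005, 1.335, 0, 1.571], TCP at [0.187, 0.464, 0.231] pointing down, gripper open.
Joint ranges: [-2.72, 2.72], [-1.05, 1.87], [-1.09, 1.28], [-1.99, 2.15], [-1.42, 1.44], [-3.14, 3.14]. Speed limits (rad/s): [2.79, 2.79, 3.14, 3.14, 3.14, 3.14].

## Interface

Orientations are given as a unit quaternion [x, y, z, w].
In Python, from workcell import * gives the robot as it stands.
- The arm moves only by the tool move_arm, never from a script. Its argument "motion" is a list of rows, each a list of 3 entries, a list of its own where there are three numbers: the finger opening in mm, from 0 to 85.4, then the shift along the tool's x, y, z in units of 50 mm (1.0 is 50 mm), then the turn about the tool's z in units of 6 degrees (1.0 is 6 degrees). In form: [[claw, [dx, dy, dz], roll], ...]. A call has exactly 10 rows; each row is the pose to reach, as a shift and turn from the pose commanded when the call began, along the tool's axes at that moment; what a row does not reach only later rows make up. A row lasts 1/10 s, in which the tool goes at most 50 mm and 8.59 degrees, less where a joint would pass 70% of its speed; a pose out of reach is approached as far as the arm can. A call with a gripper value outside its range is refused whole. The fingers move at their own pace and stop on an object; the grip force is fixed at half the most. Time passes only in rows, so rows that repeat a pose let the fingers close, or fill a call up. It gives the time, the measured TCP pose, the force and the opening at its end, in the units of the state.
- get_obs(): the state, without advancing time (a new reading comes with each control period).
- camera(name): name is "scene" or "side" or "wrist"; returns a dict with "color" (480x640x3 uint8, red, green, blue), "fx", "fy", "cx", "cy" (pixels), "rvec" (rotation vector, rad) and "tvec" (3), from world to camera coordinates, as OpenCV has them; the wrist camera has in their place "mount" (4x4, takes a point from camera to tool coordinates, whose origin is the TCP and whose axes are the flange's). Camera axes: x right, y down, z forward; pixel columns grow to the right and rows downward; lengths in m; the calibration is good to about 2 mm. The wrist camera is an equidistant fisheye: a pixel r from the principal point sees the ray r / f radians off the axis. A picture is of the moment at which its call begins: read the wrist's pose just before it. There is no depth.
- job_done(): hands the job in, once; it reports no verdict.
The state is a dict: "clock": time; "joint_pos": joint angles; "joint_vel": joint speeds; "tau": joint torques, N m; "eef_pos": TCP position; "tool_rot": TCP orientation; "ft_force": force on the tool from outside, world axes, zero at the start; "ft_torque": the same for the moment, N m; "grip_width": finger opening in m.
Only numpy, scipy, OpenCV 4.12 (cv2) and the standard library are available. Lean on these libraries where they do the work, as an engineer would, in place of code of your own. Each camera call takes 0.05 s, during which the arm holds its last target.

## Working session

There is one attempt and no reset: what is moved stays moved. The work goes in short steps, Python scripts to look and compute and a tool call to move; the robot and the scene stay as the last step left them, time stands still between calls to the robot, and variables do not carry over. Pictures are saved under pics/ and viewed, and the job is handed in when it is done.

Besides the shell and the picture viewer there is one more tool, called by a JSON object that holds its "name" and its "arguments", one argument or row to a line. move_arm: Moves the arm, as the interface text tells. Its arguments: {"type":"object","properties":{"motion":{"type":"array","items":{"type":"array"}}},"required":["motion"]}

```bash
mkdir -p pics; ls; python3 - <<'E'
from workcell import *
import cv2
o=get_obs()
print(o)
for n in ["scene","side","wrist"]:
    c=camera(n)
    cv2.imwrite(f"pics/{n}0.png",c["color"][:,:,::-1])
    print(n,{k:v for k,v in c.items() if k!="color"})
E
```

```text
pics
{'clock': 0.0, 'joint_pos': array([1.18801413e+00, 2.41423915e-01, 3.72070834e-03, 1.33518351e+00,
       2.59485999e-05, 1.57077640e+00]), 'joint_vel': array([ 6.81806546e-04,  4.59753673e-05,  2.20350613e-04,  1.09601119e-03,
       -4.93676486e-04,  4.42317845e-04]), 'tau': array([-1.64841378e-03, -3.72314394e+01,  2.52409530e+01,  1.70097820e-02,
        4.20722972e-05,  8.57366615e-06]), 'eef_pos': array([0.18650966, 0.46323529, 0.23040614]), 'tool_rot': array([ 1.90214906e-01,  9.81741920e-01, -1.02364180e-03, -2.11569888e-04]), 'ft_force': array([-0.16028212, -0.27588707, -0.05204181]), 'ft_torque': array([-0.0594131 , -0.0132664 , -0.02185648]), 'grip_width': 0.08538466901367969}
scene {'fx': 541.7584625908994, 'fy': 541.7584625908994, 'cx': 317.8724462526976, 'cy': 242.6119085455744, 'rvec': array([ 1.89385383, -0.83976514,  0.51118893]), 'tvec': array([-0.31242097,  0.36733837,  1.15878922])}
side {'fx': 552.1221108426714, 'fy': 552.1221108426714, 'cx': 325.8954574730438, 'cy': 234.06438931160864, 'rvec': array([ 0.41020718, -2.61422881,  1.41827453]), 'tvec': array([0.57214393, 0.19840725, 1.61319815])}
wrist {'fx': 371.64829954431775, 'fy': 371.64829954431775, 'cx': 318.9601361169438, 'cy': 237.7690298704581, 'mount': array([[ 6.75773424e-04, -9.63495043e-01, -2.67725318e-01,
         6.76655572e-02],
       [ 9.99999374e-01,  4.12488793e-04,  1.03965548e-03,
         1.00742212e-03],
       [-8.91269206e-04, -2.67725854e-01,  9.63494719e-01,
        -1.43224975e-01],
       [ 0.00000000e+00,  0.00000000e+00,  0.00000000e+00,
         1.00000000e+00]])}
```

View pics/scene0.png

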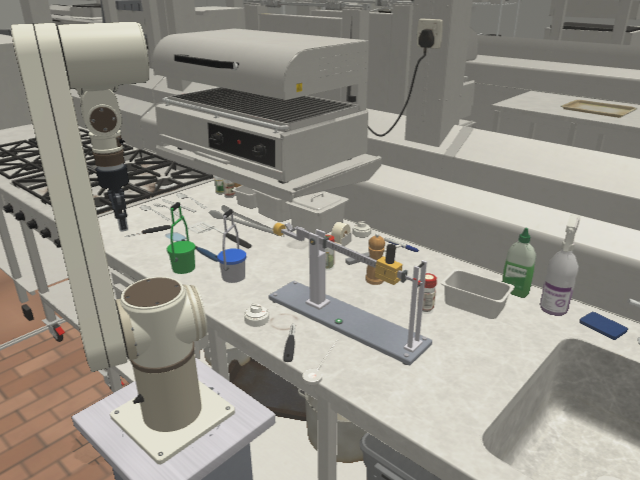

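View pics/side0.png

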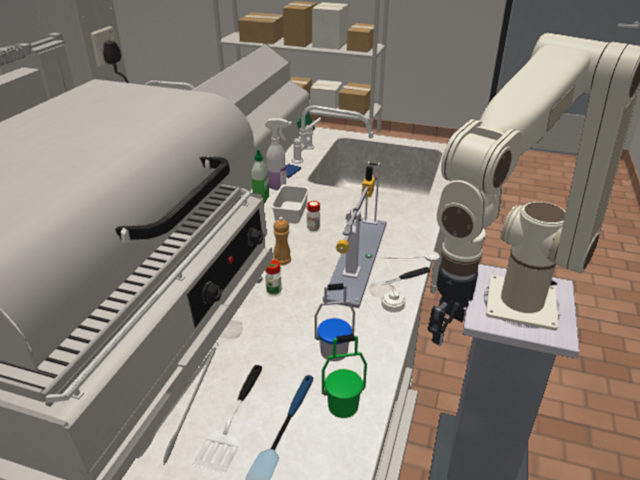

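View pics/wrist0.png

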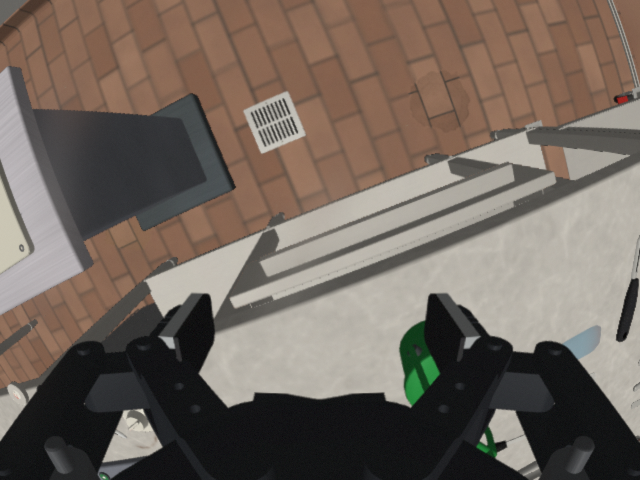

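```bash
python3 - <<'E'
import cv2
a=cv2.imread("pics/scene0.png");b=cv2.imread("pics/side0.png")
cv2.imwrite("pics/s1.png",cv2.resize(a[190:320,150:300],None,fx=5,fy=4.6,interpolation=cv2.INTER_CUBIC))
cv2.imwrite("pics/s2.png",cv2.resize(a[210:360,260:440],None,fx=4,fy=4,interpolation=cv2.INTER_CUBIC))
cv2.imwrite("pics/d1.png",cv2.resize(b[270:420,280:430],None,fx=4,fy=4,interpolation=cv2.INTER_CUBIC))
cv2.imwrite("pics/d2.png",cv2.resize(b[150:310,255:405],None,fx=3.7,fy=3.7,interpolation=cv2.INTER_CUBIC))
E
```

```text
(no output)
```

View pics/s1.png

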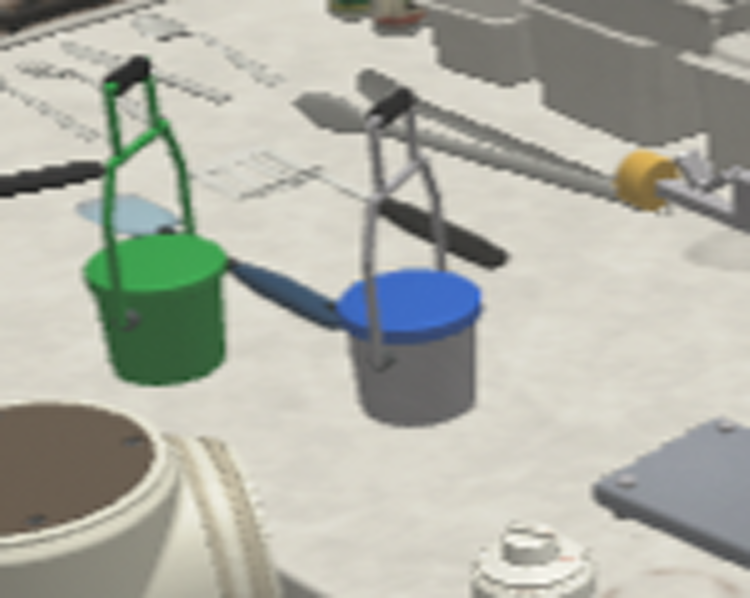

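View pics/s2.png

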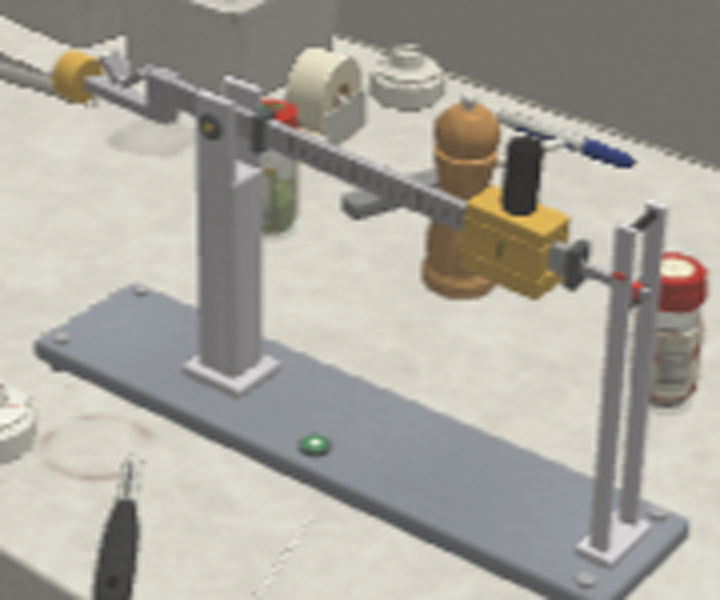

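View pics/d1.png

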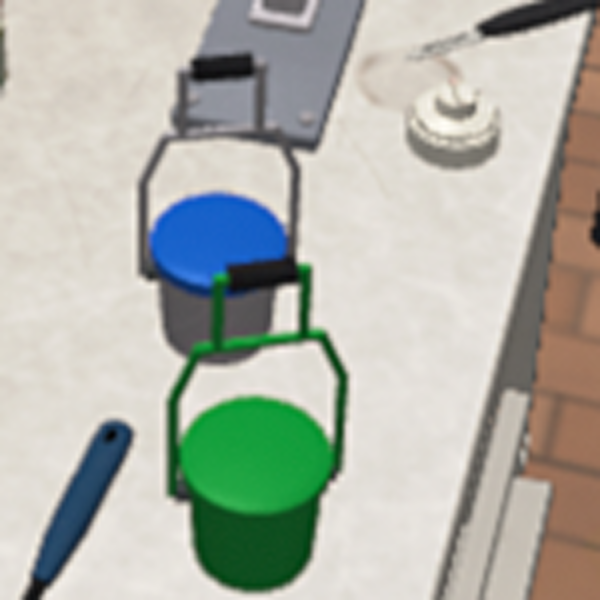

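View pics/d2.png

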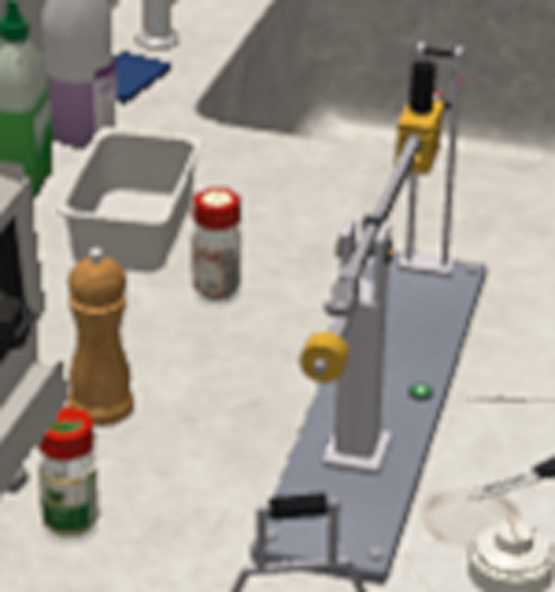

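```bash
cat > h.py <<'E'
import numpy as np, cv2
from scipy.optimize import least_squares
from scipy.spatial.transform import Rotation as R
C={'scene':(541.758,317.872,242.612,[1.89385383,-0.83976514,0.51118893],[-0.31242097,0.36733837,1.15878922]),
'side':(552.122,325.895,234.064,[0.41020718,-2.61422881,1.41827453],[0.57214393,0.19840725,1.61319815])}
def proj(n,P):
    f,cx,cy,r,t=C[n]
    p=R.from_rotvec(r).apply(np.atleast_2d(P))+t
    return np.c_[f*p[:,0]/p[:,2]+cx,f*p[:,1]/p[:,2]+cy]
def tri(a,b):
    f=lambda X:np.r_[proj('scene',X)[0]-a,proj('side',X)[0]-b]
    s=least_squares(f,[.45,.1,.1]);return s.x,s.fun
E
python3 - <<'E'
from h import *
s1=lambda u,v:np.array([150+u/5,190+v/4.6]); s2=lambda u,v:np.array([260+u/4,210+v/4])
d1=lambda u,v:np.array([280+u/4,270+v/4]); d2=lambda u,v:np.array([255+u/3.7,150+v/3.7])
for n,a,b in [("grip",s1(390,107),d1(222,66)),("gA",s1(375,118),d1(252,64)),("gB",s1(407,96),d1(192,68)),("bar",s1(400,182),d1(228,136)),("lid",s1(412,303),d1(219,240)),
 ("knobtop",s2(525,143),d2(424,66)),("nut",s2(76,76),d2(323,357))]:
    print(n,*[np.round(x,4) for x in tri(a,b)])
L=[('scene',s2(38,345),(-.055,.14,.02)),('scene',s2(135,286),(.055,.14,.02)),('scene',s2(688,522),(.055,-.33,.02)),
('scene',s2(641,218),(0,-.305,.251)),('scene',s2(209,126),(-.017,0,.22)),
('side',d2(485,265),(-.055,-.33,.02)),('side',d2(385,575),(-.055,.14,.02)),('side',d2(441,49),(0,-.305,.251))]
def f(p,out=False):
    r=[]
    for n,u,q in L:
        X=np.r_[R.from_euler('z',p[2]).apply([*q[:2],0])[:2]+p[:2],q[2]]
        r.append(proj(n,X)[0]-u)
    return np.array(r) if out else np.ravel(r)
s=least_squares(f,[.45,-.1,0],loss='soft_l1');print(s.x);print(np.round(f(s.x,True),1))
E
```

```text
grip [0.465  0.3576 0.2138] [-0.3675  0.3641 -0.274  -0.324 ]
gA [0.4483 0.3504 0.2139] [-0.32    0.3116 -0.2416 -0.2807]
gB [0.4822 0.364  0.2134] [-0.5681  0.5727 -0.4184 -0.5039]
bar [0.4624 0.3556 0.1603] [-1.1572  1.0913 -0.876  -0.9835]
lid [0.4654 0.3562 0.0724] [-0.6039  0.5332 -0.4648 -0.4873]
knobtop [ 0.5176 -0.1843  0.2692] [-0.3661  0.5019 -0.4276 -0.721 ]
nut [0.4997 0.1787 0.2066] [-0.2752  0.3025 -0.2385 -0.3152]
[0.50526848 0.03988037 0.04307383]
[[-1.9 -1.6]
 [-0.3 -1.9]
 [ 0.7 -0.6]
 [-0.4 -0.5]
 [ 0.4 -0.4]
 [ 1.4 -1.5]
 [ 0.3 -1.9]
 [ 0.3 -1.5]]
```

```bash
python3 - <<'E'
from h import *
import workcell
print([k for k in dir(workcell) if not k.startswith('_')], getattr(workcell,'pinch_z',None))
s1=lambda u,v:np.array([150+u/5,190+v/4.6]);d1=lambda u,v:np.array([280+u/4,270+v/4])
print(tri(s1(128,75),d1(263,272)))
print(tri(s1(140,145),d1(255,343)))
# predicted grip
print(proj('scene',[.465,.3576,.215]),proj('side',[.465,.3576,.215]))
E
```

```text
['Unreachable', 'camera', 'get_obs', 'job_done', 'pinch_z'] 0.0187
(array([0.39357467, 0.51886677, 0.21339106]), array([-0.49416226,  0.41549539, -0.32336748, -0.32233701]))
(array([0.39609204, 0.52085877, 0.16161323]), array([-0.48053679,  0.38848418, -0.31795376, -0.30446374]))
[[227.60242622 213.253903  ]] [[335.23645848 285.78427931]]
```

```bash
cat >> h.py <<'E'
def go(pos,yaw,verbose=True):
    """yaw (rad) of tool y axis; units for move"""
    from workcell import get_obs
    o=get_obs(); Rm=R.from_quat(o['tool_rot']).as_matrix()
    d=Rm.T@(np.array(pos)-o['eef_pos'])
    y=np.arctan2(Rm[1,1],Rm[0,1]); dy=(yaw-y+np.pi/2)%np.pi-np.pi/2
    print('t',round(o['clock'],2),'eef',o['eef_pos'].round(4),'yaw',round(np.degrees(y),1),'tilt',np.degrees(np.arccos(-Rm[2,2])).round(2),'F',o['ft_force'].round(2),'w',round(o['grip_width']*1000,1),'j',o['joint_pos'].round(2))
    print('shift units',(d/.05).round(3),'roll',round(-np.degrees(dy)/6,3))
E
python3 -c "
from h import *
go([.465,.3576,.29],.38+np.pi/2)"
```

```text
t 0.15 eef [0.1865 0.4634 0.2306] yaw 68.1 tilt 0.1 F [ 0.19 -0.46 -0.46] w 85.5 j [1.19 0.24 0.   1.34 0.   1.57]
shift units [-5.956  0.116 -1.188] roll -7.284
```

{"name": "move_arm", "arguments": {
  "motion": [
    [85,[-0.2,0,-0.6],0],
    [85,[-0.8,0,-1.19],-0.8],
    [85,[-1.6,0.03,-1.19],-1.7],
    [85,[-2.5,0.05,-1.19],-2.8],
    [85,[-3.4,0.07,-1.19],-4],
    [85,[-4.3,0.09,-1.19],-5.2],
    [85,[-5.1,0.1,-1.19],-6.3],
    [85,[-5.7,0.12,-1.19],-7],
    [85,[-5.96,0.12,-1.19],-7.28],
    [85,[-5.96,0.12,-1.19],-7.28]
  ]
}}

```text
clock: 1.15
eef_pos: [0.467, 0.3568, 0.2897]
tool_rot: [-0.187, 0.982, -0.0, -0.001]
ft_force: [0.2, -0.1, -0.3]
grip_width: 0.0851
```

```bash
python3 - <<'E'
from h import *
go([.465,.3576,.197],.38+np.pi/2)
from workcell import camera
cv2.imwrite('pics/w1.png',camera('wrist')['color'][:,:,::-1])
E
```

```text
t 1.15 eef [0.467  0.3568 0.2897] yaw 111.6 tilt 0.09 F [ 0.22 -0.11 -0.28] w 85.1 j [ 0.65  0.41  0.39  1.56 -0.    0.28]
shift units [0.029 0.031 1.854] roll -0.037
```

View pics/w1.png

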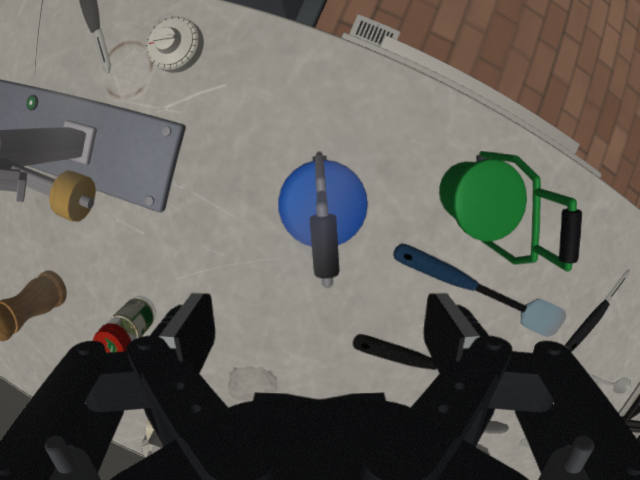

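```bash
cat >> h.py <<'E'
M=np.array([[6.75773424e-04,-9.63495043e-01,-2.67725318e-01,6.76655572e-02],[9.99999374e-01,4.12488793e-04,1.03965548e-03,1.00742212e-03],[-8.91269206e-04,-2.67725854e-01,9.63494719e-01,-1.43224975e-01],[0,0,0,1]])
def wproj(P,o):
    Rm=R.from_quat(o['tool_rot']).as_matrix()
    t=(np.atleast_2d(P)-o['eef_pos'])@Rm
    c=(t-M[:3,3])@M[:3,:3]
    th=np.arctan2(np.hypot(c[:,0],c[:,1]),c[:,2]); r=371.648*th; h=np.hypot(c[:,0],c[:,1])
    return np.c_[318.96+r*c[:,0]/h,237.77+r*c[:,1]/h]
E
python3 - <<'E'
from h import *
from workcell import get_obs
o=get_obs()
g=np.array([.465,.3576,.215])
for y in (.3,.38,.46):
  d=np.array([np.cos(y),np.sin(y),0])*.019
  print(y,wproj([g-d,g,g+d],o).round(0).tolist())
E
```

```text
0.3 [[320.0, 218.0], [318.0, 248.0], [315.0, 277.0]]
0.38 [[318.0, 218.0], [318.0, 248.0], [318.0, 277.0]]
0.46 [[315.0, 218.0], [318.0, 248.0], [320.0, 277.0]]
```

```bash
python3 -c "
from h import *
go([.464,.360,.197],.44+np.pi/2)"
```

```text
t 1.2 eef [0.4658 0.3575 0.2899] yaw 111.6 tilt 0.1 F [-0.68  0.57  0.08] w 85.0 j [0.65 0.41 0.39 1.56 0.   0.28]
shift units [0.012 0.06  1.859] roll -0.6
```

{"name": "move_arm", "arguments": {
  "motion": [
    [85,[0.01,0.06,0.3],-0.6],
    [85,[0.01,0.06,0.7],-0.6],
    [85,[0.01,0.06,1.1],-0.6],
    [85,[0.01,0.06,1.5],-0.6],
    [85,[0.01,0.06,1.75],-0.6],
    [85,[0.01,0.06,1.86],-0.6],
    [60,[0.01,0.06,1.86],-0.6],
    [40,[0.01,0.06,1.86],-0.6],
    [28,[0.01,0.06,1.86],-0.6],
    [24,[0.01,0.06,1.86],-0.6]
  ]
}}

```text
clock: 2.2
eef_pos: [0.4643, 0.361, 0.1988]
tool_rot: [-0.219, 0.976, 0.0, 0.001]
ft_force: [0.8, -0.7, -0.2]
grip_width: 0.0281
```

```bash
python3 - <<'E'
from h import *
go([.464,.360,.197],.44+np.pi/2)
from workcell import camera
cv2.imwrite('pics/w2.png',camera('wrist')['color'][:,:,::-1])
cv2.imwrite('pics/sd2.png',cv2.resize(camera('side')['color'][230:380,250:450,::-1],None,fx=4,fy=4))
E
```

```text
t 2.2 eef [0.4643 0.361  0.1988] yaw 115.3 tilt 0.1 F [ 0.76 -0.74 -0.17] w 28.1 j [0.66 0.43 0.19 1.33 0.   0.22]
shift units [ 0.014 -0.015  0.035] roll 0.022
```

View pics/w2.png

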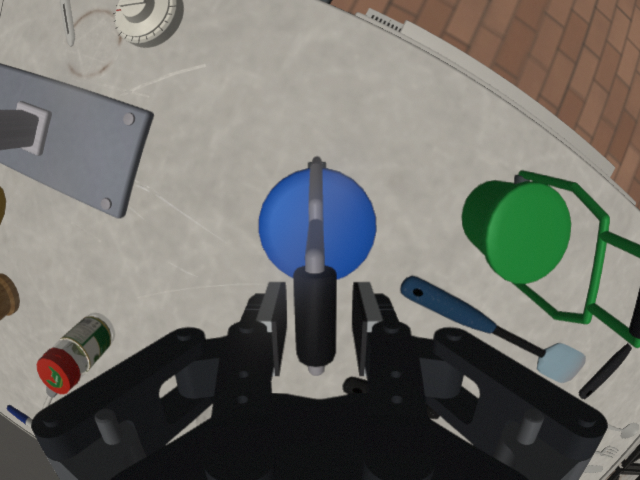

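View pics/sd2.png

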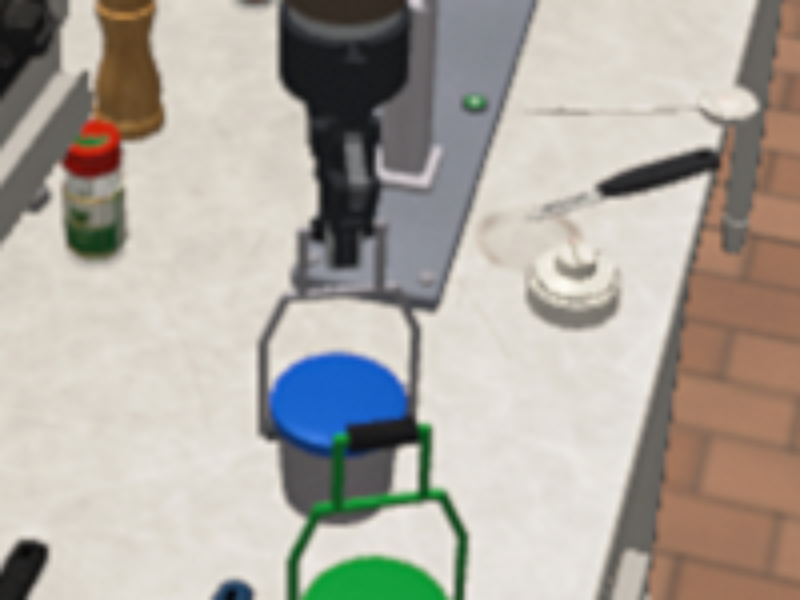

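{"name": "move_arm", "arguments": {
  "motion": [
    [16,[0,0,0],0],
    [8,[0,0,0],0],
    [5,[0,0,0],0],
    [5,[0,0,0],0],
    [5,[0,0,-0.15],0],
    [5,[0,0,-0.5],0],
    [5,[0,0,-0.9],0],
    [5,[0,0,-1.4],0],
    [5,[0,0,-1.75],0],
    [5,[0,0,-1.9],0]
  ]
}}

```text
clock: 3.3
eef_pos: [0.464, 0.3611, 0.294]
tool_rot: [-0.219, 0.976, 0.0, 0.0]
ft_force: [-0.7, -0.9, -3.7]
grip_width: 0.0145
```

```bash
python3 - <<'E'
from h import *
go([.464,.360,.293],.043+np.pi/2)
E
```

```text
t 3.3 eef [0.464  0.3611 0.294 ] yaw 115.4 tilt 0.08 F [-0.66 -0.85 -3.66] w 14.5 j [0.66 0.41 0.4  1.56 0.   0.22]
shift units [ 0.009 -0.02   0.021] roll 3.815
```

```bash
python3 - <<'E'
from h import *
go([.4955,.27,.288],.043+np.pi/2)
E
```

```text
t 3.3 eef [0.464  0.3611 0.294 ] yaw 115.4 tilt 0.08 F [-0.66 -0.85 -3.66] w 14.5 j [0.66 0.41 0.4  1.56 0.   0.22]
shift units [ 0.21  -1.916  0.119] roll 3.815
```

{"name": "move_arm", "arguments": {
  "motion": [
    [5,[0.02,-0.15,0.02],0.3],
    [5,[0.06,-0.5,0.05],1],
    [5,[0.1,-0.9,0.08],1.8],
    [5,[0.15,-1.35,0.1],2.8],
    [5,[0.19,-1.7,0.11],3.5],
    [5,[0.21,-1.87,0.12],3.75],
    [5,[0.21,-1.92,0.12],3.81],
    [5,[0.21,-1.92,0.12],3.81],
    [5,[0.21,-1.92,0.12],3.81],
    [5,[0.21,-1.92,0.12],3.81]
  ]
}}

```text
clock: 4.3
eef_pos: [0.4952, 0.2702, 0.2867]
tool_rot: [-0.022, 1.0, 0.0, -0.0]
ft_force: [0.3, -0.1, -4.6]
grip_width: 0.0136
```

```bash
python3 - <<'E'
from h import *
from workcell import camera,get_obs
F=[];
for n in ['scene','side','wrist','wrist','wrist','wrist']:
    c=camera(n)['color'][:,:,::-1]; F.append(get_obs()['ft_force'])
    cv2.imwrite(f'pics/{n}3.png',c)
print(np.array(F).round(2),np.mean(F,0))
a=cv2.imread("pics/scene3.png");b=cv2.imread("pics/side3.png")
cv2.imwrite("pics/s3.png",cv2.resize(a[160:300,200:380],None,fx=4.2,fy=4.2,interpolation=cv2.INTER_CUBIC))
cv2.imwrite("pics/d3.png",cv2.resize(b[170:350,280:430],None,fx=3.3,fy=3.3,interpolation=cv2.INTER_CUBIC))
go([.5014,.130,.288],.043+np.pi/2)
E
```

```text
[[ 0.58  1.03 -3.51]
 [ 0.12  0.18 -3.91]
 [ 0.11  0.37 -4.49]
 [-0.6   0.42 -5.31]
 [ 0.17  0.32 -3.93]
 [-0.45  0.01 -4.52]] [-0.00912302  0.38924493 -4.27626546]
t 4.6 eef [0.4953 0.2697 0.2868] yaw 92.5 tilt 0.0 F [-0.45  0.01 -4.52] w 14.2 j [0.5  0.36 0.31 1.52 0.   0.45]
shift units [ 2.000e-03 -2.796e+00 -2.400e-02] roll 0.009
```

View pics/s3.png

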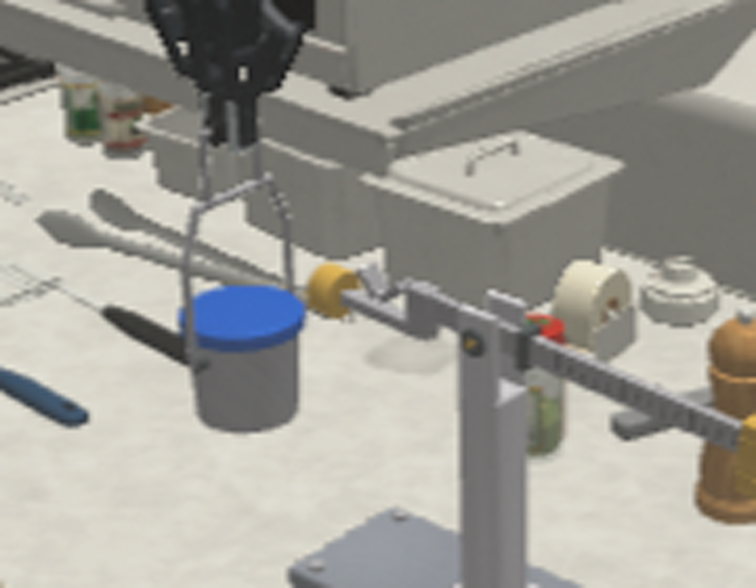

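View pics/d3.png

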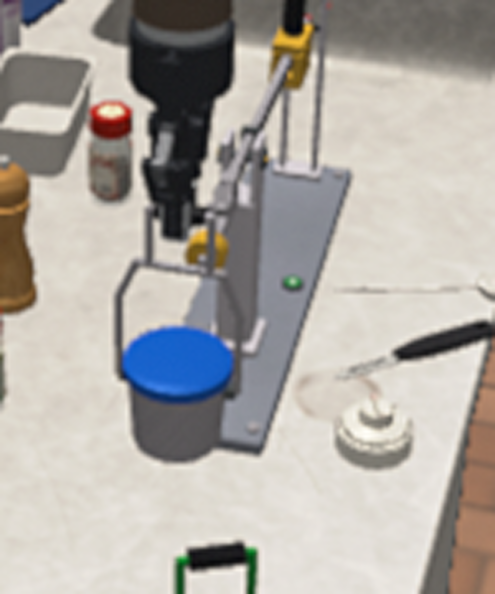

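View pics/wrist3.png

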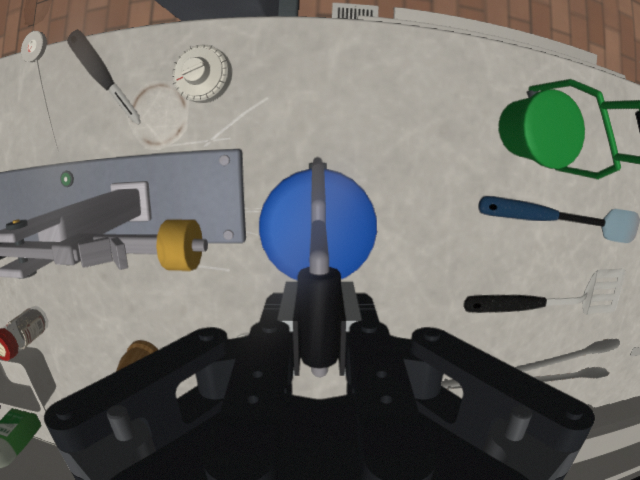

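```bash
python3 - <<'E'
from h import *
from workcell import get_obs
o=get_obs()
Rz=R.from_euler('z',.043)
def sc(p): return np.array([.5053,.0399,0])+Rz.apply(p)
P={'notch':sc([0,.09,.2254]),'lipL':sc([0,.0745,.2355]),'lipR':sc([0,.1055,.2364]),'nutend':sc([0,.154,.209]),'pivot':sc([0,0,.22])}
for k,v in P.items():
    print(k,v.round(4),wproj(v,o).round(0)[0],proj('scene',v).round(1)[0],((proj('scene',v)-[200,160])*4.2).round(0)[0],((proj('side',v)-[280,170])*3.3).round(0)[0])
w=cv2.imread('pics/wrist3.png');cv2.imwrite('pics/w3z.png',cv2.resize(w[200:300,0:260],None,fx=3,fy=3,interpolation=cv2.INTER_CUBIC))
s=cv2.imread('pics/scene3.png');cv2.imwrite('pics/s3z.png',cv2.resize(s[205:255,255:335],None,fx=9,fy=9,interpolation=cv2.INTER_CUBIC))
E
```

```text
notch [0.5014 0.1298 0.2254] [103. 253.] [291.4 227.9] [384. 285.] [220. 201.]
lipL [0.5021 0.1143 0.2355] [ 77. 258.] [295.6 226. ] [402. 277.] [224. 181.]
lipR [0.5008 0.1453 0.2364] [114. 259.] [287.1 222.7] [366. 263.] [216. 199.]
nutend [0.4987 0.1938 0.209 ] [199. 247.] [274.7 227.1] [314. 282.] [201. 259.]
pivot [0.5053 0.0399 0.22  ] [ 18. 249.] [316.9 238.9] [491. 331.] [243. 152.]
```

View pics/w3z.png

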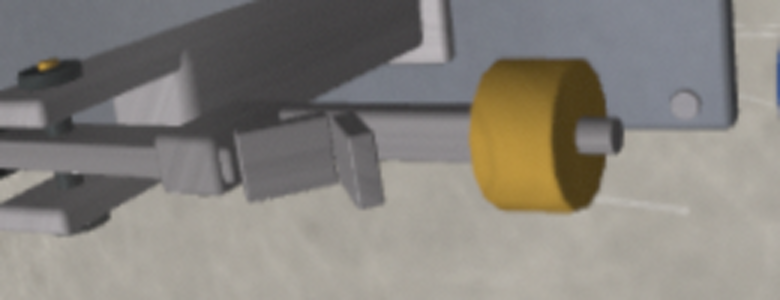

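View pics/s3z.png

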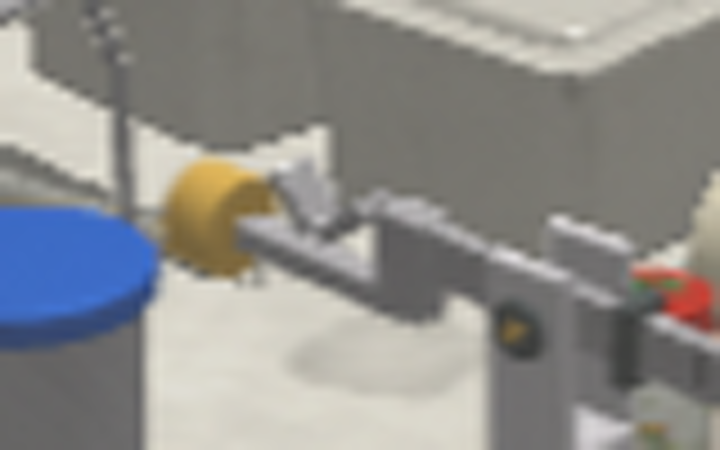

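```bash
python3 - <<'E'
from h import *
for z in (.248,.253,.258): print(((proj('scene',[.4953,.2697,z])-[200,160])*4.2).round(0),((proj('side',[.4953,.2697,z])-[280,170])*3.3).round(0))
go([.4995,.165,.288],.043+np.pi/2)
go([.500,.131,.288],.043+np.pi/2)
E
```

```text
[[230. 200.]] [[178. 272.]]
[[230. 193.]] [[178. 266.]]
[[229. 186.]] [[178. 261.]]
t 4.6 eef [0.4953 0.2697 0.2868] yaw 92.5 tilt 0.0 F [-0.45  0.01 -4.52] w 14.2 j [0.5  0.36 0.31 1.52 0.   0.45]
shift units [ 0.009 -2.095 -0.024] roll 0.009
t 4.6 eef [0.4953 0.2697 0.2868] yaw 92.5 tilt 0.0 F [-0.45  0.01 -4.52] w 14.2 j [0.5  0.36 0.31 1.52 0.   0.45]
shift units [ 0.029 -2.775 -0.024] roll 0.009
```

{"name": "move_arm", "arguments": {
  "motion": [
    [5,[0,-0.15,-0.02],0],
    [5,[0.01,-0.5,-0.02],0],
    [5,[0.01,-0.9,-0.02],0],
    [5,[0.01,-1.3,-0.02],0],
    [5,[0.02,-1.7,-0.02],0],
    [5,[0.02,-2.1,-0.02],0],
    [5,[0.02,-2.45,-0.02],0],
    [5,[0.02,-2.7,-0.02],0],
    [5,[0.02,-2.77,-0.02],0],
    [5,[0.02,-2.77,-0.02],0]
  ]
}}

```text
clock: 5.6
eef_pos: [0.5005, 0.1303, 0.288]
tool_rot: [-0.021, 1.0, 0.0, 0.0]
ft_force: [-0.9, 0.2, -4.0]
grip_width: 0.0143
```

```bash
cat >> h.py <<'E'
def snap(k,sb,db,f=4,w=False):
    from workcell import camera
    for n,b in (('scene',sb),('side',db)):
        if b is None: continue
        c=camera(n)['color'][:,:,::-1]
        cv2.imwrite(f'pics/{n}_{k}_full.png',c)
        cv2.imwrite(f'pics/{n}_{k}.png',cv2.resize(c[b[1]:b[3],b[0]:b[2]],None,fx=f,fy=f,interpolation=cv2.INTER_CUBIC))
    if w: cv2.imwrite(f'pics/w_{k}.png',camera('wrist')['color'][:,:,::-1])
E
python3 - <<'E'
from h import *
go([.500,.131,.257],.043+np.pi/2)
snap(4,(240,170,340,280),(280,150,400,270),5,True)
E
```

```text
t 5.6 eef [0.5005 0.1303 0.288 ] yaw 92.4 tilt 0.03 F [-0.91  0.22 -4.  ] w 14.3 j [0.25 0.26 0.18 1.49 0.   0.21]
shift units [0.009 0.014 0.621] roll -0.01
```

View pics/scene_4.png

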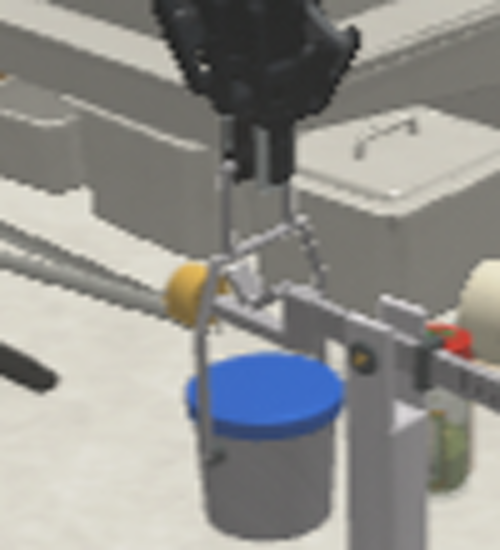

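View pics/side_4.png

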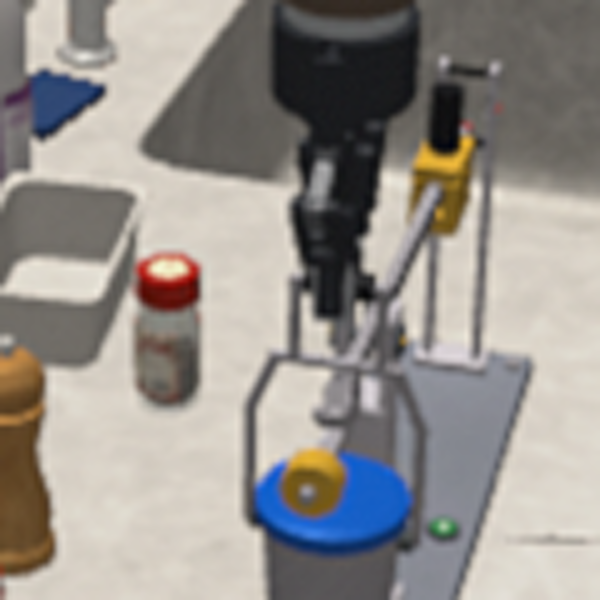

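View pics/w_4.png

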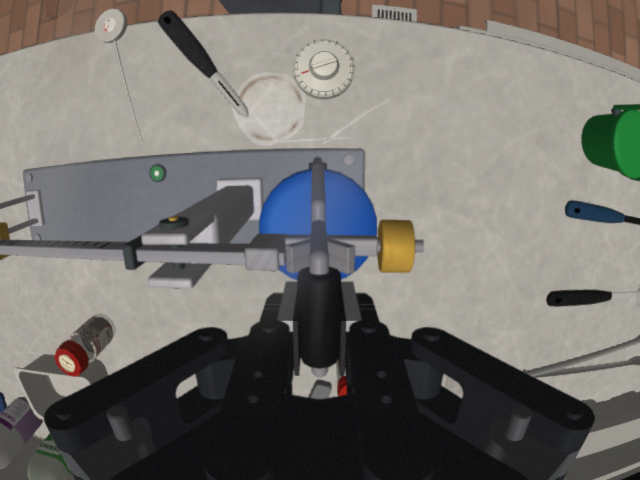

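{"name": "move_arm", "arguments": {
  "motion": [
    [5,[0,0.01,0.05],0],
    [5,[0,0.01,0.12],0],
    [5,[0,0.01,0.2],0],
    [5,[0,0.01,0.28],0],
    [5,[0,0.01,0.35],0],
    [5,[0,0.01,0.41],0],
    [5,[0,0.01,0.46],0],
    [5,[0,0.01,0.5],0],
    [5,[0,0.01,0.5],0],
    [5,[0,0.01,0.5],0]
  ]
}}

```text
clock: 6.75
eef_pos: [0.5005, 0.1315, 0.2629]
tool_rot: [-0.022, 1.0, 0.0, 0.0]
ft_force: [0.5, -0.4, -3.6]
grip_width: 0.0139
```

```bash
python3 - <<'E'
from h import *
go([.500,.131,.257],.043+np.pi/2)
snap(5,(260,190,330,260),(310,180,370,240),8,True)
E
```

```text
t 6.75 eef [0.5005 0.1315 0.2629] yaw 92.5 tilt 0.01 F [ 0.53 -0.39 -3.63] w 13.9 j [0.26 0.26 0.12 1.42 0.   0.21]
shift units [ 0.01  -0.009  0.118] roll 0.003
```

View pics/scene_5.png

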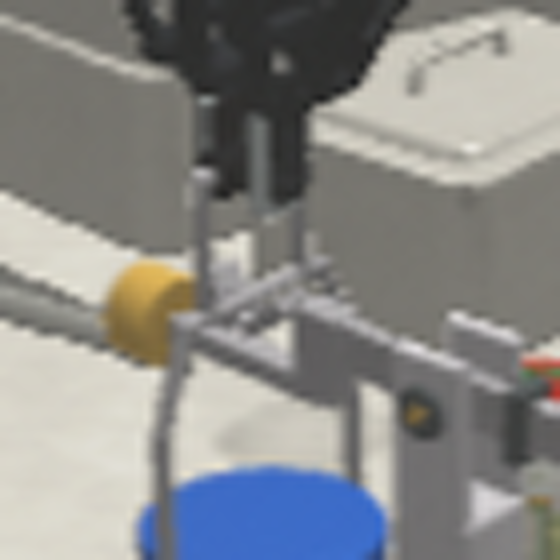

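View pics/w_5.png

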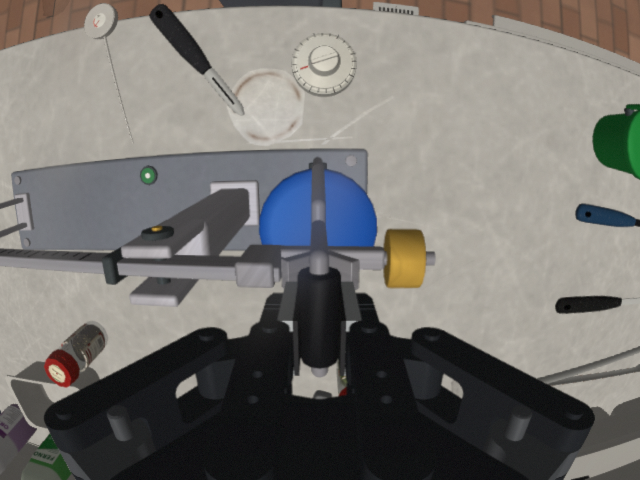

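{"name": "move_arm", "arguments": {
  "motion": [
    [5,[0,0,0.01],0],
    [5,[0,0,0.025],0],
    [5,[0,0,0.04],0],
    [5,[0,0,0.055],0],
    [5,[0,0,0.07],0],
    [5,[0,0,0.085],0],
    [5,[0,0,0.1],0],
    [5,[0,0,0.1],0],
    [5,[0,0,0.1],0],
    [5,[0,0,0.1],0]
  ]
}}

```text
clock: 7.9
eef_pos: [0.5008, 0.1319, 0.2584]
tool_rot: [-0.022, 1.0, 0.0, 0.001]
ft_force: [-0.4, 1.4, 0.9]
grip_width: 0.0141
```

```bash
python3 - <<'E'
from h import *
from workcell import *
F=[]
snap(6,(260,190,330,260),None,8,True); F.append(get_obs()['ft_force'])
for i in range(2): camera('wrist');F.append(get_obs()['ft_force'])
print(np.mean(F,0))
go([.500,.131,.257],.043+np.pi/2)
E
```

```text
[0.33356742 2.61791262 1.87490988]
t 8.1 eef [0.5007 0.1318 0.2583] yaw 92.5 tilt 0.08 F [0.31 2.58 1.12] w 14.2 j [0.26 0.27 0.11 1.41 0.   0.21]
shift units [ 0.015 -0.016  0.026] roll 0.005
```

View pics/scene_6.png

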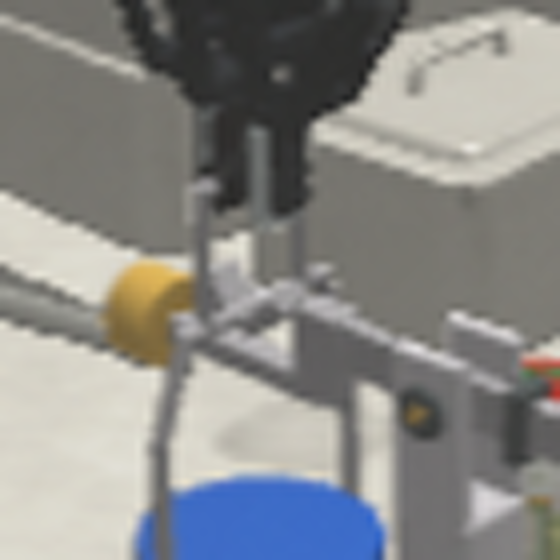

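View pics/w_6.png

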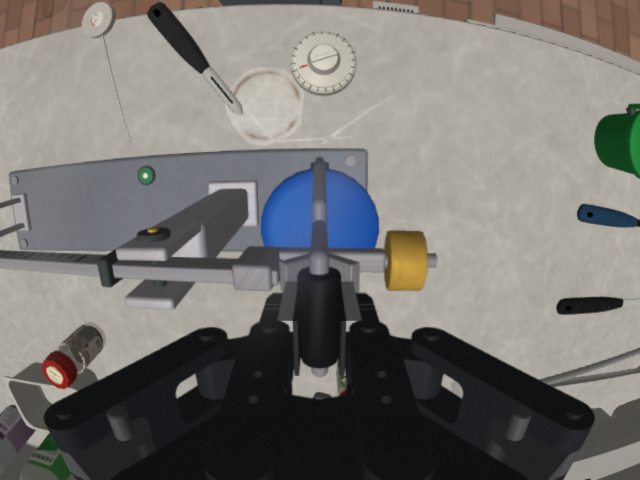

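{"name": "move_arm", "arguments": {
  "motion": [
    [5,[0,0.01,-0.01],0],
    [5,[0,0.03,-0.015],0],
    [5,[0,0.03,-0.015],0],
    [5,[0,0.03,-0.015],0],
    [18,[0,0.03,-0.015],0],
    [22,[0,0.03,-0.015],0],
    [30,[0,0.03,-0.015],0],
    [30,[0,0.03,-0.015],0],
    [30,[0,0.03,-0.015],0],
    [30,[0,0.03,-0.015],0]
  ]
}}

```text
clock: 9.1
eef_pos: [0.5004, 0.133, 0.2586]
tool_rot: [-0.022, 1.0, -0.0, 0.0]
ft_force: [0.3, -0.2, -0.4]
grip_width: 0.0301
```

```bash
python3 - <<'E'
from h import *
go([.500,.131,.257],.043+np.pi/2)
snap(7,(240,180,320,260),(310,160,370,240),7,True)
E
```

```text
t 9.1 eef [0.5004 0.133  0.2586] yaw 92.5 tilt 0.0 F [ 0.3  -0.19 -0.37] w 30.1 j [ 0.26  0.27  0.11  1.41 -0.    0.22]
shift units [ 0.01  -0.04   0.032] roll 0.004
```

View pics/scene_7.png

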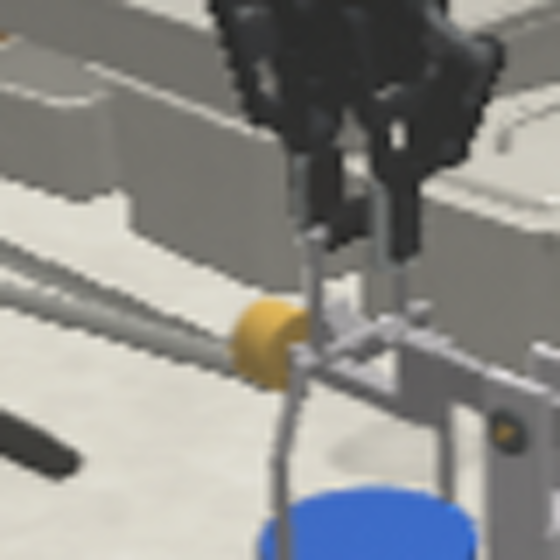

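View pics/w_7.png

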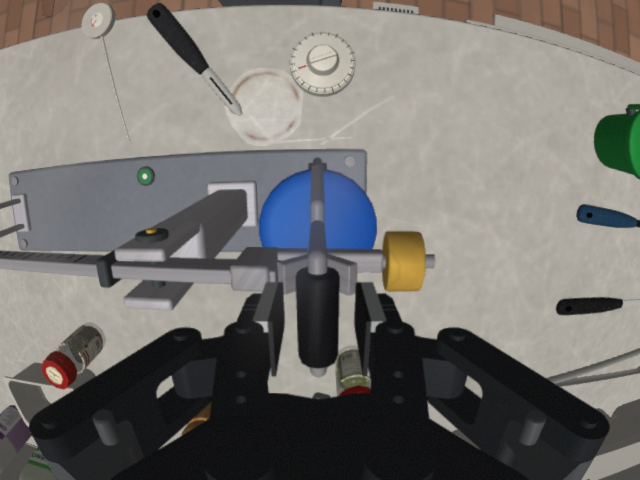

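{"name": "move_arm", "arguments": {
  "motion": [
    [45,[0,0,-0.03],0],
    [50,[0,0,-0.15],0],
    [50,[0,0,-0.4],0],
    [50,[0,0,-0.75],0],
    [50,[0,0,-1.1],0],
    [50,[0,0,-1.4],0],
    [50,[0,-0.3,-1.55],0],
    [50,[0,-0.8,-1.55],0],
    [50,[0,-1.5,-1.55],0],
    [50,[0,-2.2,-1.55],0]
  ]
}}

```text
clock: 10.25
eef_pos: [0.5049, 0.0213, 0.3361]
tool_rot: [-0.022, 1.0, -0.0, -0.0]
ft_force: [0.6, -0.3, 0.7]
grip_width: 0.0499
```

```bash
python3 - <<'E'
from h import *
go([.516,-.184,.33],.043+np.pi/2)
snap(8,(220,170,440,330),(280,150,420,310),3.6,True)
E
```

```text
t 10.25 eef [0.5049 0.0213 0.3361] yaw 92.5 tilt 0.03 F [ 0.61 -0.34  0.72] w 49.9 j [ 0.04  0.23  0.27  1.6  -0.   -0.  ]
shift units [-0.04  -4.112  0.124] roll 0.012
```

View pics/scene_8.png

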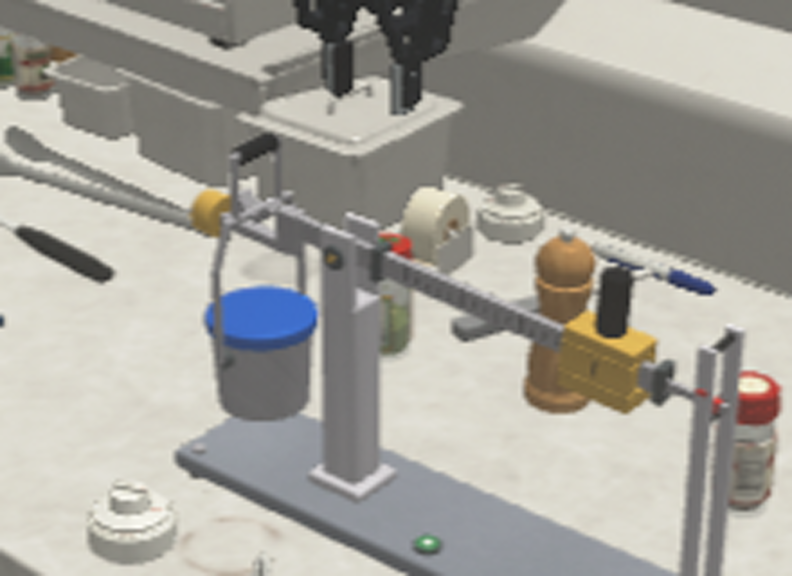

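View pics/w_8.png

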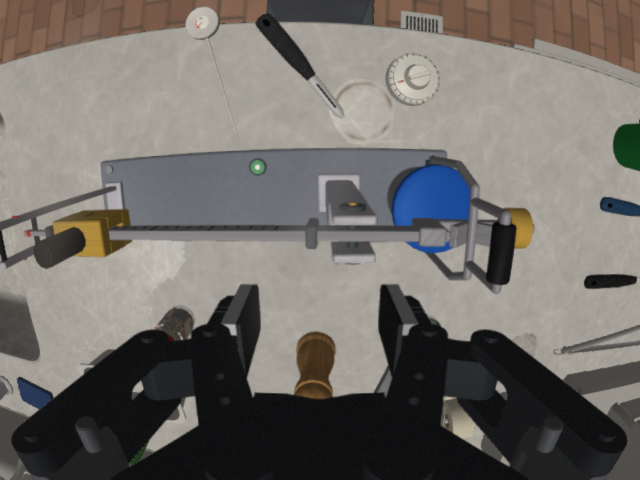

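View pics/side_8.png

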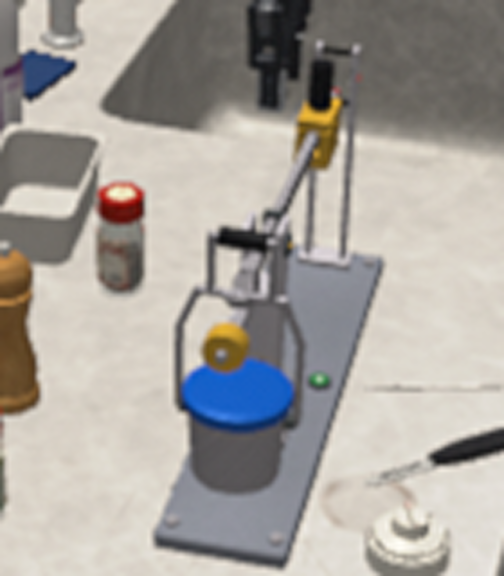

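{"name": "move_arm", "arguments": {
  "motion": [
    [42,[0,-0.4,0.05],0],
    [42,[-0.01,-1,0.1],0],
    [42,[-0.02,-1.7,0.12],0],
    [42,[-0.02,-2.4,0.12],0],
    [42,[-0.03,-3.1,0.12],0],
    [42,[-0.04,-3.7,0.12],0],
    [42,[-0.04,-4.05,0.12],0],
    [42,[-0.04,-4.11,0.12],0],
    [42,[-0.04,-4.11,0.12],0],
    [42,[-0.04,-4.11,0.12],0]
  ]
}}

```text
clock: 11.4
eef_pos: [0.5161, -0.181, 0.3301]
tool_rot: [-0.022, 1.0, 0.0, -0.0]
ft_force: [-0.7, -0.6, -0.3]
grip_width: 0.0416
```

```bash
python3 - <<'E'
from h import *
go([.516,-.184,.26],.043+np.pi/2)
snap(9,None,None,3.6,True)
from workcell import get_obs
o=get_obs()
print(wproj([[.5147,-.184,.2716],[.516,-.184,.2716],[.516,-.189,.2716]],o))
E
```

```text
t 11.4 eef [ 0.5161 -0.181   0.3301] yaw 92.6 tilt 0.03 F [-0.66 -0.59 -0.27] w 41.6 j [-0.34  0.32  0.37  1.62  0.   -0.38]
shift units [ 0.005 -0.061  1.402] roll 0.017
[[311.36159621 254.64509973]
 [311.27149398 256.80058319]
 [302.54663315 256.41532325]]
```

View pics/w_9.png

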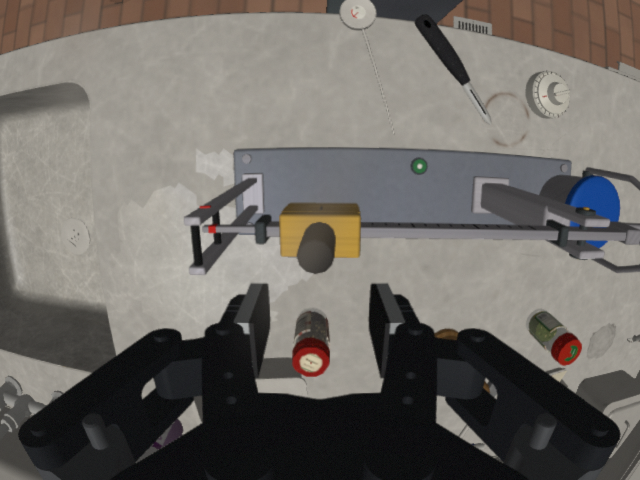

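{"name": "move_arm", "arguments": {
  "motion": [
    [40,[0,0,0.15],0],
    [38,[0,0,0.4],0],
    [36,[0,0,0.7],0],
    [34,[0,0,1.0],0],
    [34,[0,0,1.2],0],
    [34,[0,0,1.32],0],
    [34,[0,0,1.38],0],
    [34,[0,0,1.4],0],
    [34,[0,0,1.4],0],
    [34,[0,0,1.4],0]
  ]
}}

```text
clock: 12.45
eef_pos: [0.5164, -0.1822, 0.2607]
tool_rot: [-0.022, 1.0, -0.0, 0.001]
ft_force: [-0.3, -0.5, 0.6]
grip_width: 0.034
```

```bash
python3 - <<'E'
from h import *
go([.513,-.120,.26],.043+np.pi/2)
snap(10,(330,200,440,300),None,6,True)
E
```

```text
t 12.45 eef [ 0.5164 -0.1822  0.2607] yaw 92.5 tilt 0.07 F [-0.26 -0.48  0.59] w 34.0 j [-0.34  0.33  0.2   1.44  0.   -0.38]
shift units [0.014 1.246 0.013] roll 0.004
```

View pics/w_10.png

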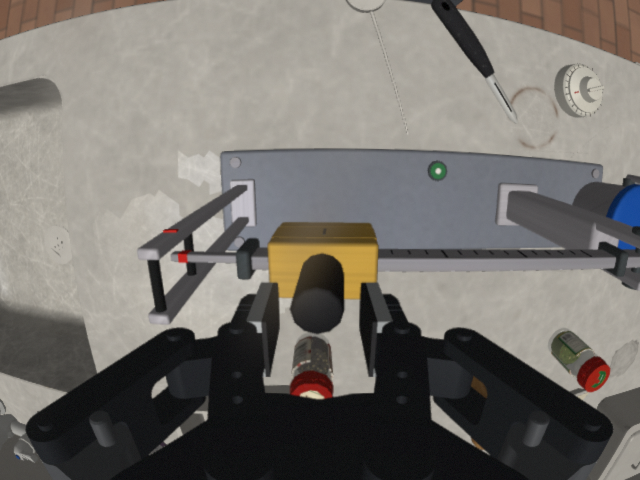

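View pics/scene_10.png

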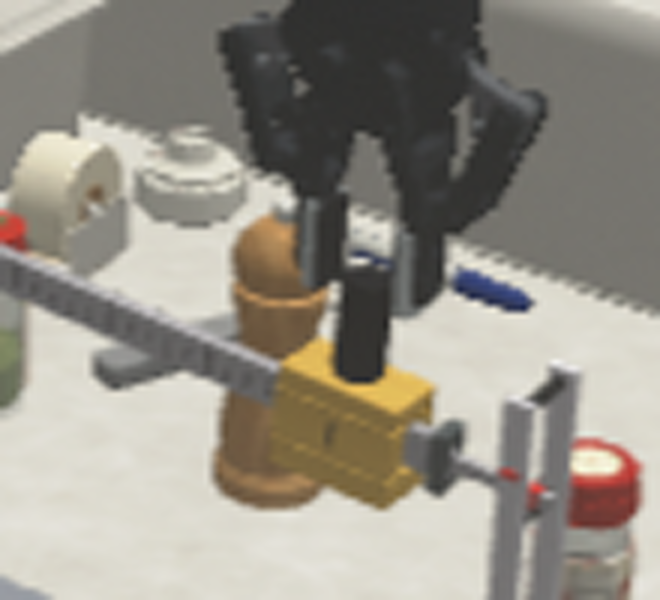

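```bash
python3 - <<'E'
from h import *
from workcell import get_obs
o=get_obs()
print(wproj([[.512,-.181,.2716],[.516,-.181,.2716],[.516,-.184,.2716]],o))
print(wproj([[.512,-.181,.262],[.516,-.181,.26]],o))
E
```

```text
[[319.62358906 303.26926785]
 [319.17295161 312.29075602]
 [311.61399603 311.98848376]]
[[319.5735178  293.31394313]
 [319.14443307 299.93409854]]
```

{"name": "move_arm", "arguments": {
  "motion": [
    [34,[0.06,0.04,0.05],0],
    [34,[0.06,0.08,0.1],0],
    [34,[0.06,0.12,0.1],0],
    [34,[0.06,0.18,0.1],0],
    [34,[0.06,0.26,0.1],0],
    [34,[0.06,0.36,0.1],0],
    [34,[0.06,0.48,0.1],0],
    [34,[0.06,0.6,0.1],0],
    [34,[0.06,0.7,0.1],0],
    [34,[0.06,0.76,0.1],0]
  ]
}}

```text
clock: 13.55
eef_pos: [0.5114, -0.1436, 0.2551]
tool_rot: [-0.022, 1.0, -0.0, 0.0]
ft_force: [0.7, -1.2, -0.1]
grip_width: 0.0341
```

```bash
python3 - <<'E'
from h import *
go([.513,-.120,.26],.043+np.pi/2)
snap(11,(290,190,440,310),None,5,True)
E
```

```text
t 13.55 eef [ 0.5114 -0.1436  0.2551] yaw 92.5 tilt 0.01 F [ 0.71 -1.17 -0.09] w 34.1 j [-0.27  0.29  0.14  1.42 -0.   -0.32]
shift units [-0.052  0.471 -0.097] roll 0.01
```

View pics/w_11.png

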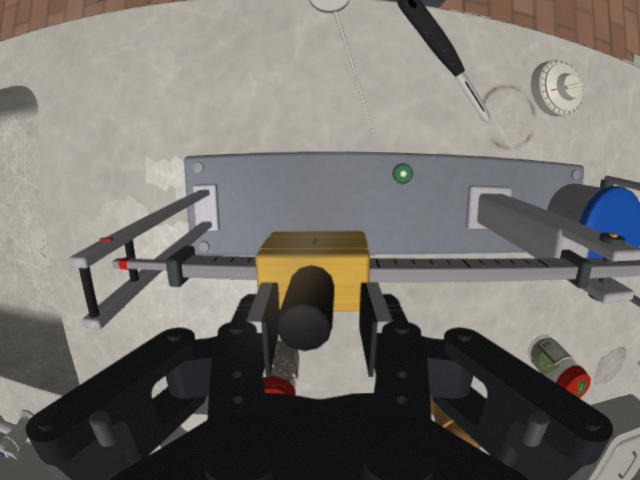

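View pics/scene_11.png

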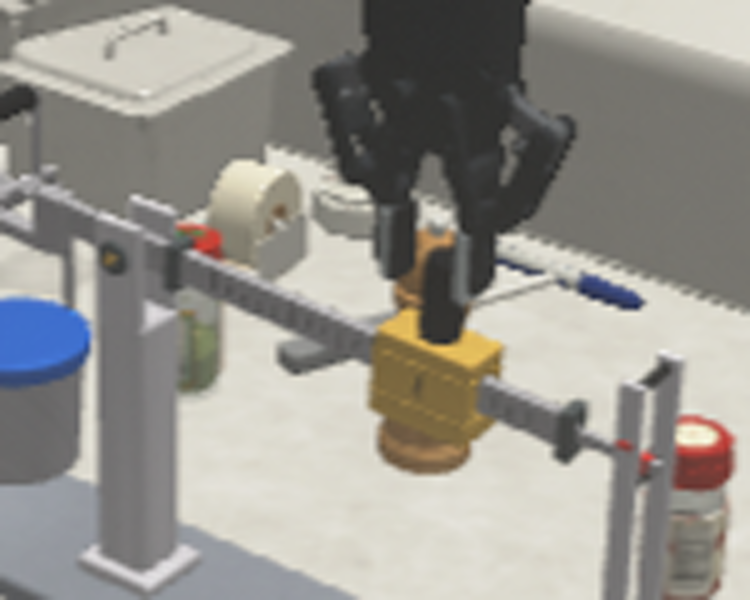

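{"name": "move_arm", "arguments": {
  "motion": [
    [34,[0,0.04,0],0],
    [34,[0,0.1,0],0],
    [34,[0,0.18,0],0],
    [34,[0,0.27,0],0],
    [34,[0,0.36,0],0],
    [34,[0,0.45,0],0],
    [34,[0,0.53,0],0],
    [34,[0,0.59,0],0],
    [34,[0,0.61,0],0],
    [34,[0,0.61,0],0]
  ]
}}

```text
clock: 14.65
eef_pos: [0.5101, -0.1135, 0.255]
tool_rot: [-0.022, 1.0, 0.0, -0.0]
ft_force: [-1.2, 0.2, -0.4]
grip_width: 0.0341
```

```bash
python3 - <<'E'
from h import *
go([.513,-.110,.26],.043+np.pi/2)
snap(12,(290,190,440,310),None,5,True)
E
```

```text
t 14.65 eef [ 0.5101 -0.1135  0.255 ] yaw 92.5 tilt 0.02 F [-1.17  0.16 -0.37] w 34.1 j [-0.22  0.28  0.12  1.41  0.   -0.26]
shift units [-0.061  0.067 -0.099] roll 0.008
```

View pics/scene_12.png

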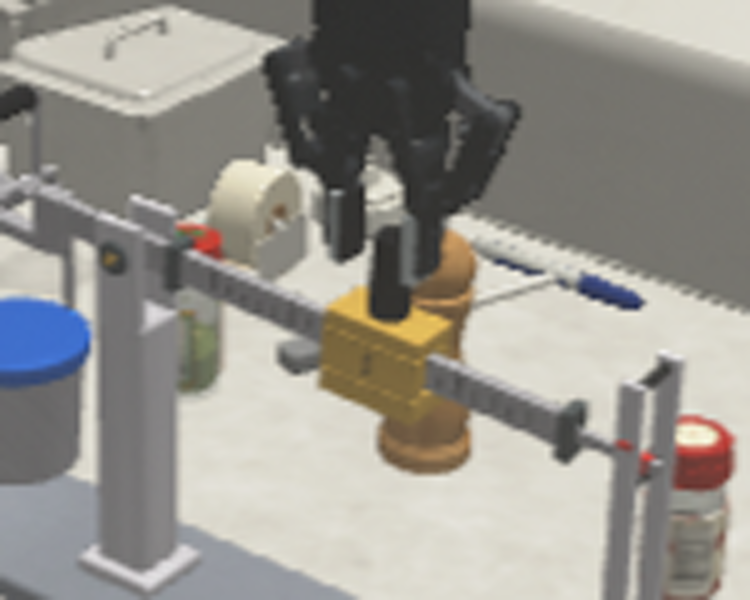

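View pics/w_12.png

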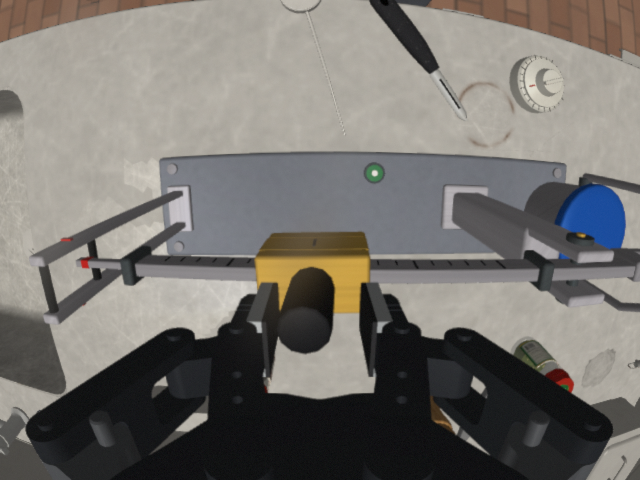

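{"name": "move_arm", "arguments": {
  "motion": [
    [34,[0,0.02,0],0],
    [34,[0,0.04,0],0],
    [34,[0,0.06,0],0],
    [34,[0,0.08,0],0],
    [34,[0,0.1,0],0],
    [34,[0,0.12,0],0],
    [34,[0,0.12,0],0],
    [34,[0,0.12,0],0],
    [34,[0,0.12,0],0],
    [34,[0,0.12,0],0]
  ]
}}

```text
clock: 15.75
eef_pos: [0.5098, -0.1077, 0.255]
tool_rot: [-0.022, 1.0, 0.0, -0.0]
ft_force: [0.3, -0.0, 0.1]
grip_width: 0.0343
```

```bash
cat >> h.py <<'E'
def tilt(k):
    """shift of dark collar / pointer between reference (down stop) and now"""
    a=cv2.imread('pics/scene_11_full.png',0); b=cv2.imread(f'pics/scene_{k}_full.png',0)
    Rz=R.from_euler('z',.043); s=lambda p:np.array([.5053,.0399,0])+Rz.apply(p)
    pr=lambda th:proj('scene',s([0,-.245*np.cos(th),.22+.245*np.sin(th)]))[0]
    T=a[266:284,398:412].astype(np.uint8)
    S=cv2.resize(b[250:295,388:422],None,fx=8,fy=8,interpolation=cv2.INTER_CUBIC)
    T=cv2.resize(T,None,fx=8,fy=8,interpolation=cv2.INTER_CUBIC)
    m=cv2.matchTemplate(S,T,cv2.TM_CCOEFF_NORMED); _,v,_,l=cv2.minMaxLoc(m)
    d=np.array(l)/8-[10,16]
    full=pr(.06)-pr(-.06)
    print('match',round(v,3),'px',d.round(2),'full-range px',full.round(2),'tilt~',round(-.06+.12*d[1]/full[1],4))
E
python3 - <<'E'
from h import *
go([.513,-.110,.26],.043+np.pi/2)
snap(13,(290,190,440,310),None,5)
tilt(11);tilt(12);tilt(13)
E
```

```text
t 15.75 eef [ 0.5098 -0.1077  0.255 ] yaw 92.5 tilt 0.02 F [ 0.34 -0.04  0.09] w 34.3 j [-0.21  0.27  0.11  1.41  0.   -0.25]
shift units [-0.062 -0.049 -0.1  ] roll 0.005
match 1.0 px [0. 0.] full-range px [  0.72 -10.9 ] tilt~ -0.06
match 1.0 px [0. 0.] full-range px [  0.72 -10.9 ] tilt~ -0.06
match 0.999 px [0. 0.] full-range px [  0.72 -10.9 ] tilt~ -0.06
```

View pics/scene_13.png

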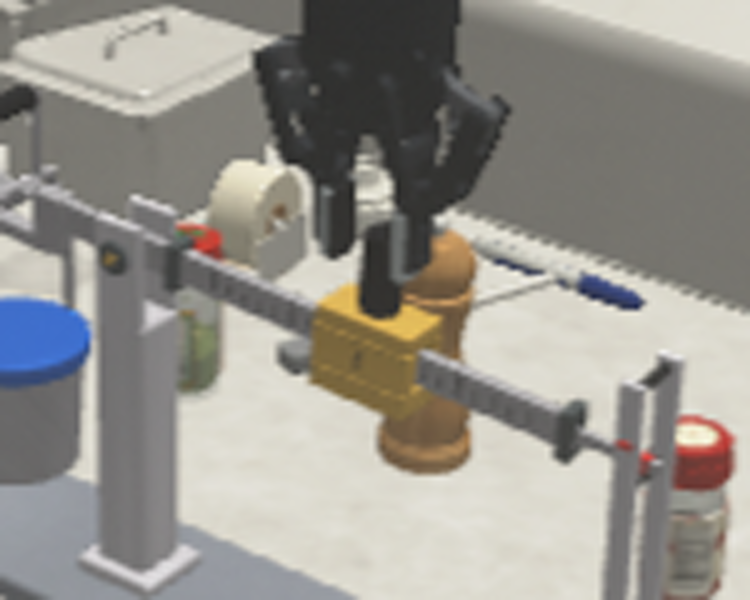

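{"name": "move_arm", "arguments": {
  "motion": [
    [34,[0,0.02,0],0],
    [34,[0,0.04,0],0],
    [34,[0,0.06,0],0],
    [34,[0,0.08,0],0],
    [34,[0,0.09,0],0],
    [34,[0,0.09,0],0],
    [34,[0,0.09,0],0],
    [34,[0,0.09,0],0],
    [34,[0,0.09,0],0],
    [34,[0,0.09,0],0]
  ]
}}

```text
clock: 16.8
eef_pos: [0.5096, -0.1031, 0.255]
tool_rot: [-0.022, 1.0, 0.0, -0.0]
ft_force: [-0.1, -0.2, 0.4]
grip_width: 0.0338
```

```bash
python3 - <<'E'
from h import *
go([.513,-.110,.26],.043+np.pi/2)
snap(14,(290,190,440,310),None,5)
tilt(14)
E
```

```text
t 16.8 eef [ 0.5096 -0.1031  0.255 ] yaw 92.5 tilt 0.03 F [-0.15 -0.21  0.4 ] w 33.8 j [-0.2   0.27  0.11  1.41  0.   -0.24]
shift units [-0.062 -0.14  -0.101] roll 0.005
match 0.993 px [ 0.12 -1.38] full-range px [  0.72 -10.9 ] tilt~ -0.0449
```

{"name": "move_arm", "arguments": {
  "motion": [
    [34,[0,0.02,0],0],
    [34,[0,0.04,0],0],
    [34,[0,0.055,0],0],
    [34,[0,0.07,0],0],
    [34,[0,0.07,0],0],
    [34,[0,0.04,0],0],
    [34,[0,0,0],0],
    [34,[0,-0.02,0],0],
    [34,[0,-0.02,0],0],
    [34,[0,-0.02,0],0]
  ]
}}

```text
clock: 17.85
eef_pos: [0.5097, -0.1044, 0.255]
tool_rot: [-0.022, 1.0, 0.0, -0.0]
ft_force: [-0.3, 0.2, 0.1]
grip_width: 0.0343
```

```bash
python3 - <<'E'
from h import *
go([.513,-.110,.26],.043+np.pi/2)
snap(15,(290,190,440,310),None,5,True)
tilt(15)
E
```

```text
t 17.85 eef [ 0.5097 -0.1044  0.255 ] yaw 92.5 tilt 0.0 F [-0.33  0.23  0.09] w 34.3 j [-0.2   0.27  0.11  1.41  0.   -0.25]
shift units [-0.061 -0.115 -0.099] roll 0.003
match 0.987 px [ 0.62 -4.88] full-range px [  0.72 -10.9 ] tilt~ -0.0063
```

View pics/w_15.png

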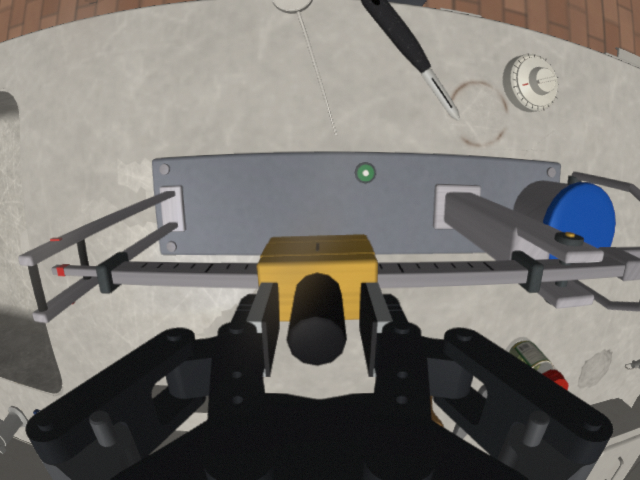

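View pics/scene_15.png

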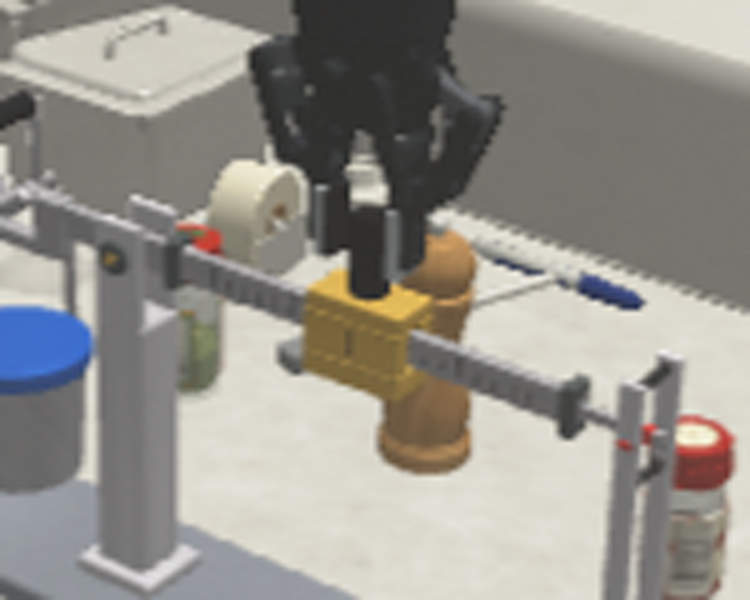

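{"name": "move_arm", "arguments": {
  "motion": [
    [36,[0,0,-0.1],0],
    [38,[0,0,-0.3],0],
    [42,[0,0,-0.6],0],
    [46,[0,0,-1.0],0],
    [50,[0,0,-1.4],0],
    [50,[0,0,-1.7],0],
    [50,[0,0,-1.8],0],
    [50,[0,0,-1.8],0],
    [50,[0,0,-1.8],0],
    [50,[0,0,-1.8],0]
  ]
}}

```text
clock: 18.95
eef_pos: [0.5093, -0.1042, 0.3441]
tool_rot: [-0.022, 1.0, 0.0, -0.001]
ft_force: [-0.1, 0.7, -0.3]
grip_width: 0.0499
```

```bash
python3 - <<'E'
from h import *
go([.513,-.110,.26],.043+np.pi/2)
snap(16,(250,180,440,330),(290,150,400,300),4)
tilt(16)
snap(17,(250,180,440,330),None,4)
tilt(17)
from scipy.spatial.transform import Rotation
Rz=R.from_euler('z',.043); s=lambda p:np.array([.5053,.0399,0])+Rz.apply(p)
for th in (-.06,-.02,0,.02): print(th,((proj('scene',s([0,-.306*np.cos(th),.22+.306*np.sin(th)]))-[250,180])*4).round(0))
a=cv2.imread('pics/scene_17_full.png');cv2.imwrite('pics/z17.png',cv2.resize(a[260:300,390:440],None,fx=14,fy=14,interpolation=cv2.INTER_CUBIC))
E
```

```text
t 18.95 eef [ 0.5093 -0.1042  0.3441] yaw 92.5 tilt 0.11 F [-0.1   0.67 -0.34] w 49.9 j [-0.2   0.27  0.33  1.64 -0.   -0.25]
shift units [-0.072 -0.119  1.682] roll 0.004
match 0.988 px [ 0.62 -4.75] full-range px [  0.72 -10.9 ] tilt~ -0.0077
match 0.988 px [ 0.62 -4.75] full-range px [  0.72 -10.9 ] tilt~ -0.0077
-0.06 [[673. 411.]]
-0.02 [[676. 393.]]
0 [[677. 384.]]
0.02 [[677. 375.]]
```

View pics/scene_16.png

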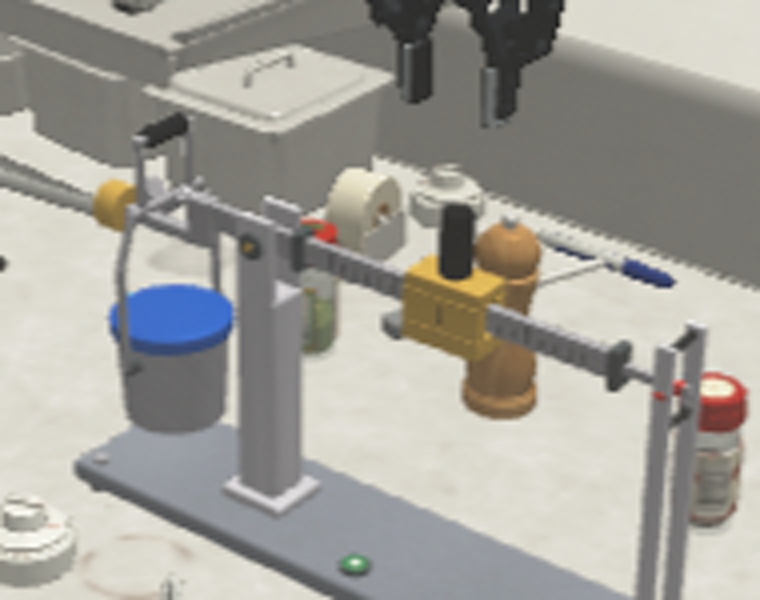

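View pics/z17.png

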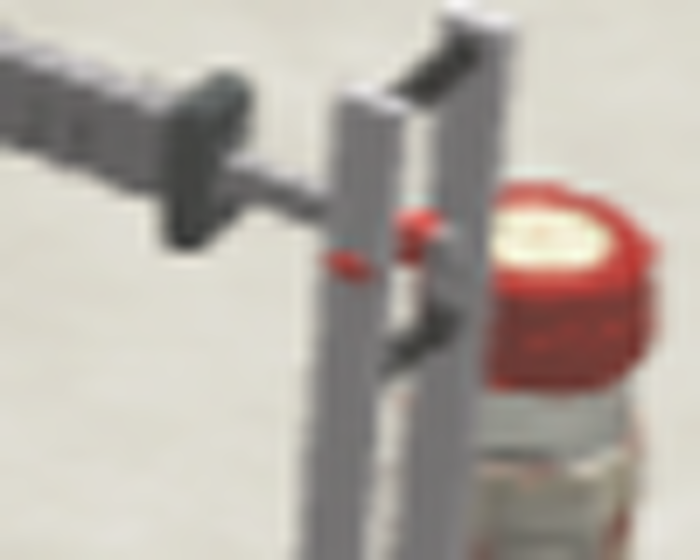

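View pics/side_16.png

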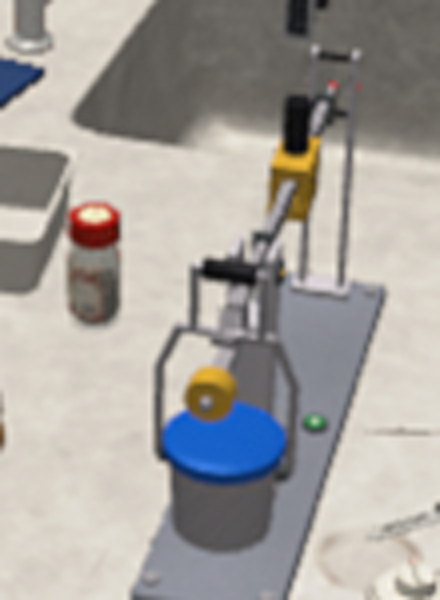

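{"name": "move_arm", "arguments": {
  "motion": [
    [50,[0,0,-0.1],0],
    [50,[0,0,-0.2],0],
    [50,[0,0,-0.2],0],
    [50,[0,0,-0.2],0],
    [50,[0,0,-0.2],0],
    [50,[0,0,-0.2],0],
    [50,[0,0,-0.2],0],
    [50,[0,0,-0.2],0],
    [50,[0,0,-0.2],0],
    [50,[0,0,-0.2],0]
  ]
}}

```text
clock: 20.1
eef_pos: [0.5097, -0.1043, 0.355]
tool_rot: [-0.022, 1.0, 0.0, -0.0]
ft_force: [0.7, -0.6, 0.4]
grip_width: 0.0502
```

```bash
python3 - <<'E'
from h import *
snap(18,(250,180,440,330),None,4)
tilt(18)
a=cv2.imread('pics/scene_16_full.png').astype(int);b=cv2.imread('pics/scene_18_full.png').astype(int)
print(abs(a-b)[230:300,270:440].max(), abs(a-b)[200:300,255:312].max())
import workcell
print(workcell.job_done())
E
```

```text
match 0.988 px [ 0.62 -4.75] full-range px [  0.72 -10.9 ] tilt~ -0.0077
6 2
the job is handed in; nothing more can be done
None
```

The pail hangs by its cross bar in the V notch, released, and the beam floats level. I handed the job in at about 20 s of the 67 s allowed; it reports no verdict.

- **Hanging the pail:** I gripped it by its black sleeve, carried it in over the beam's end and let go. The bar first touched one flank of the V, with roughly 6 N of downward load on the beam and 2.6 N sideways. I backed off slightly before releasing, and it settled in the seat, looking upright.
- **Setting the poise:** I nudged the knob sideways with the finger pads, from about 217 mm to about 145 mm from the pivot, until the beam lifted off its stop. I then raised the gripper well clear of it.
- **Last checks:** The scene camera puts the beam tilt at about -0.006 to -0.008 rad, inside the ±0.025 limit, with the red pointer tip at the marks. Two scene pictures more than a second apart showed no movement of the beam, poise or pail. I never went near the jars or the mill.

Two things I did not measure directly: the contact forces are readings at the end of moves, so brief peaks between them went unseen. The tilt comes from a camera good to about 2 mm.

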